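# Load the bottle filler's rack and index it one hole

## Robot

A 7-joint arm with a two-finger parallel gripper is mounted at the origin on the work surface. World frame = base frame: x ahead of the robot, y to its left, z up, the work surface at z = 0. Lengths are in m, angles in rad, forces in N, time in s.
With the tool pointing down it reaches from about 0.4 to 0.85 m from the base axis. Payload 10.4 kg.
Tool frame: the origin (TCP) lies at the very end of the fingers, on their centre line; the grasp point (between the pads) lies manip.hold_point_z behind it (manip.hold_point_z is the distance from the TCP to the grasp point, in m); z points along the fingers, y is the direction in which the jaws open and shut (so a half turn about z gives the same grasp; the last joint's range is limited). The gripper opens to 85 mm and grips with 20 to 120 N. Pads are 22 mm wide; open, the fingers measure 114 mm over their backs; the gripper's body (76 mm by 85 mm) begins 54 mm behind the grasp point. The pads swing forward as they close: fully open they stand 13 mm farther back than shut.
Start: joints at [1.083, 0.332, -0.065, 1.46, 0.022, 1.35, -0.088], TCP at [0.28, -0.559, 0.231] pointing down, gripper open.
Joint ranges: [-2.6, 2.6], [-0.5, 2.12], [-1.47, 1.34], [0.16, 2.42], [-1.27, 4.41], [0.06, 2.06], [-2.6, 2.6]. Speed limits (rad/s): [2.22, 2.22, 2.79, 2.79, 3.14, 3.14, 3.14].

## Interface

Orientations are given as a unit quaternion [x, y, z, w].
In Python, from workcell import manip gives the robot as it stands.
- The arm moves only by the tool jog_arm, never from a script. Its arguments are lists of equal length, an entry for each row: "translation": the shift along the world's x, y, z in mm, a list of three; "turn": the turn about the world's z in degrees. In form: {"translation": [[x, y, z], ...], "turn": [turn, ...]}. A call has 1 to 12 rows; each row is the pose to reach, as a shift and turn from the pose measured when the call began; what a row does not reach only later rows make up. A row lasts 1/12 s, in which the tool goes at most 41.7 mm and 7.16 degrees, less where a joint would pass 70% of its speed; a pose out of reach is approached as far as the arm can. A call with a gripper value outside its range is refused whole. "grip" is the finger opening in mm, from 0 to 85.4, set as the call begins (left out, the last holds). The fingers move at their own pace and stop on an object; "grip_force" is the grip in N (left out, the last holds). Time passes only in rows, so rows that repeat a pose let the fingers close. It gives the time, the measured TCP pose, the force and the opening at its end, in the units of the state.
- manip.get_obs(): the state, without advancing time (a new reading comes with each control period).
- manip.camera(name): name is "scene" or "top" or "wrist"; returns a dict with "frame" (400x640x3 uint8, red, green, blue), "mtx" (3x3 intrinsics, pixels), "pose" (4x4, takes a point from camera to world coordinates). Camera axes: x right, y down, z forward; pixel columns grow to the right and rows downward; lengths in m; the calibration is good to about 2 mm. The wrist camera is an equidistant fisheye: a pixel r from the principal point sees the ray r / f radians off the axis. A picture is of the moment at which its call begins. There is no depth.
- manip.hand_in(): hands the job in, once; it reports no verdict.
Trained networks look in a picture, given as the dict that the camera call returned (one of the last four; its "shot" number tells which), for a name from the list of things; names that differ only in an ending like _2 or _b are one class to them, and where a whole thing is asked for, a point or a joint stands for the part that bears it (a point fixed in the world has none). Each returns a list of dicts, best first, with "confidence" (0 to 1); they miss things now and then, are a little off and sometimes report something else, mostly with a low value. They report only what shows in the picture. A call takes as long as a camera call. They do not tell look-alikes from the thing itself.
- manip.outline_of(picture, label): "mask" (400x640 bool, what is visible of it) and "extent" ([left, top, right, bottom] in pixels, round what is visible of it).
- manip.pinpoint(picture, label): "at" ([column, row] in pixels: a listed point, or the origin of a listed thing).
The state is a dict: "clock": time; "joint_pos": joint angles; "joint_velocities": joint speeds; "tau": joint torques, N m; "position": TCP position; "ee_rot": TCP orientation; "ft_force": force on the tool from outside, world axes, zero at the start; "torque": the same for the moment, N m; "grip_width": opening from 0.0 (shut) to 1.0 (fully open).
Only numpy, scipy, OpenCV 4.12 (cv2) and the standard library are available. Lean on these libraries where they do the work, as an engineer would, in place of code of your own. Each camera call takes 0.05 s, during which the arm holds its last target. There are 200 camera calls.

## Task

Carry on with the batch on the bench bottle filler: stand the two loose empty bottles in the rack's two free pockets, the third pocket (three dots) first and then the fourth (four dots). Then pull up the red lock knob, slide the rack one hole along so that the second bottle comes under the nozzle, and let the lock pin drop fully home in that hole. Finish still holding the knob with the pin home, and leave the other bottles standing in their pockets and the other things on the table where they are.

Things in the scene. Friction and masses are not known exactly. Their poses are not given: they have to be found in the camera images.
- filler: Bench bottle filler, fixed: grey base plate 110 x 640 x 8 mm with a perforated aluminium square tube (30 mm, top at 48 mm, a round hole every 70 mm). Origin: on the table under the tube's middle; y along the tube, x across it away from the robot. Column with dosing head behind the tube at x 100, y 35 mm, hopper 330 mm high; its dosing barrel and pull rod reach y 220 mm at x 100, 203 mm high.
- carriage (a joint): Travel of the rack along the tube, m. 0: the hole it is locked in at the start; grows along the filler's +y; the following holes are at 0.070, 0.140, 0.210. About 2.5 N of friction; locked while the pin sits in a hole, with about 2 mm of play either way.
- plunger (a joint): Lift of the spring lock plunger, m: 0 pin fully home in a hole (12 mm deep), 0.016 pulled fully up. The round-nosed pin is clear of the hole from 0.012 on; off a hole it rests on the tube at 0.012. The spring pushes down with about 4 N at 0 and 9 N at 0.016.
- pull_knob: Red knob of the lock plunger, on the rack's trailing (-y) sleeve, 70 mm beyond the fourth pocket: 28 mm in diameter from 7 to 21 mm above its origin, 25 mm tall, over a brass barrel 18 mm in diameter. Origin: centre of its underside, 79 mm above the table with the pin home. Grip it from above and lift straight up; the rack is slid by the same knob.
- nozzle_tip (a point): Lower tip of the filling nozzle, 167 mm above the table and 16 mm above the mouth of a bottle in the rack. At the start pocket 1 is under it.
- pocket1 (a point): Centre of the floor of the first pocket (one dot), under the nozzle at the start. The rack is a blue block 70 mm wide and 286 mm long, its top 88 mm above the table, with four round pockets 41 mm in diameter, 27 mm deep, 70 mm apart, floors at 61 mm; yellow dots on its robot-side edge count them 1 to 4 towards -y.
- pocket2 (a point): Centre of the floor of the second pocket (two dots), 70 mm on the -y side of the first.
- pocket3 (a point): Centre of the floor of the third pocket (three dots), empty at the start.
- pocket4 (a point): Centre of the floor of the fourth pocket (four dots), empty at the start, next to the red knob.
- bottle_1: White plastic bottle without cap: round body 38 mm in diameter up to 67 mm, shoulder, then a neck 23 mm in diameter; 90 mm tall, about 45 g, open top dark. Origin: centre of its underside, z up the bottle. Stands in the first pocket, its mouth 151 mm above the table.
- bottle_2: White plastic bottle without cap: round body 38 mm in diameter up to 67 mm, shoulder, then a neck 23 mm in diameter; 90 mm tall, about 45 g, open top dark. Origin: centre of its underside, z up the bottle. Stands in the second pocket, just as high.
- bottle_a: White plastic bottle without cap: round body 38 mm in diameter up to 67 mm, shoulder, then a neck 23 mm in diameter; 90 mm tall, about 45 g, open top dark. Origin: centre of its underside, z up the bottle. One of the two loose empty bottles, standing on the table on the robot's side of the filler; either may go in either pocket.
- bottle_b: White plastic bottle without cap: round body 38 mm in diameter up to 67 mm, shoulder, then a neck 23 mm in diameter; 90 mm tall, about 45 g, open top dark. Origin: centre of its underside, z up the bottle. The other loose empty bottle.
- tin: Empty open tin 72 mm in diameter, 58 mm tall, standing in the row with the two loose bottles. Origin: centre of its underside. Leave it.
- tall_tin: Empty open tin 74 mm in diameter, 105 mm tall, standing to the left. Origin: centre of its underside. Leave it.
- tape_roll: Roll of brown tape lying flat, 100 mm in diameter, 48 mm tall, behind the filler. Origin: centre of its underside. Leave it.
- blue_canister: Blue canister 70 x 110 mm, 180 mm tall, standing to the left. Origin: centre of its underside. Leave it.
- jar: Amber jar with white lid, 68 mm in diameter, 85 mm tall, standing to the right. Origin: centre of its underside. Leave it.
- marker: White and blue marker pen 135 mm long, 17 mm thick, lying to the right. Origin: under its middle, x along it. Leave it.
There are look-alikes about, which are no part of the job. What is shaped like the bottle_2 but brown or green is not meant.

How it is judged:
By the outcome, as a careful person would: the job done as asked, in the order asked, and still so for the second after the job is handed in, while the arm keeps its last pose, push and grip.
It also fails if it takes over 67 s, if anything falls off the work surface, if the arm or the gripper's body presses on something with over 40 N, if the wrist force passes 120 N, or if a joint passes its speed limit or range.

## Working session

There is one attempt and no reset: what is moved stays moved. The work goes in short steps, Python scripts to look and compute and a tool call to move; the robot and the scene stay as the last step left them, time stands still between calls to the robot, and variables do not carry over. Pictures are saved under pics/ and viewed, about 8 in all and at most 12, crops included, and the job is handed in when it is done.

Besides the shell and the picture viewer there is one more tool, called after "Emit:" as name(argument=value, ...) on one line, values as JSON. jog_arm: Moves the arm, as the interface text tells. Its arguments: {"type":"object","properties":{"translation":{"type":"array"},"turn":{"type":"array"},"grip":{"type":"number"},"grip_force":{"type":"number"}},"required":["translation","turn"]}

```bash
mkdir -p pics; ls; cat > h.py <<'E'
import numpy as np, cv2
from workcell import manip
def px2w(c,uv,z,fish=False):
    K=np.array(c["mtx"]);P=np.array(c["pose"])
    x=(uv[0]-K[0,2])/K[0,0];y=(uv[1]-K[1,2])/K[1,1]
    if fish:
        r=np.hypot(x,y);d=np.array([x/r*np.sin(r),y/r*np.sin(r),np.cos(r)]) if r>1e-9 else np.array([0,0,1.])
    else: d=np.array([x,y,1.])
    d=P[:3,:3]@d;o=P[:3,3]
    return o+d*(z-o[2])/d[2]
def w2px(c,p,fish=False):
    K=np.array(c["mtx"]);P=np.array(c["pose"])
    q=P[:3,:3].T@(np.array(p)-P[:3,3])
    if fish:
        r=np.hypot(q[0],q[1]);t=np.arctan2(r,q[2]);n=q[:2]/max(r,1e-9)*t
    else:n=q[:2]/q[2]
    return n*np.array([K[0,0],K[1,1]])+K[:2,2]
def save(c,n,crop=None,s=1):
    f=c["frame"][...,::-1]
    if crop:f=f[crop[1]:crop[3],crop[0]:crop[2]]
    cv2.imwrite("pics/"+n+".png",cv2.resize(f,None,fx=s,fy=s))
E
python3 - <<'E'
from h import *
print(manip.hold_point_z,manip.get_obs())
for n in("top","scene"):
    c=manip.camera(n);save(c,n+"0")
    print(n,np.round(c["pose"],3).tolist(),np.round(c["mtx"],1).tolist())
    for l,z in(("bottle_a",0),("pull_knob",.079),("pocket1",.061),("pocket2",.061),("pocket3",.061),("pocket4",.061),("nozzle_tip",.167),("filler",0),("tin",0)):
        for d in manip.pinpoint(c,l):
            print(l,np.round(d["at"],1),round(d["confidence"],2),np.round(px2w(c,d["at"],z),3), np.round(px2w(c,d["at"],.061),3) if l[:2]=="bo" else "")
E
```

```text
pics
0.0187 {'clock': 0.0, 'joint_pos': array([ 1.08338898,  0.33283984, -0.06470564,  1.46096559,  0.02159771,
        1.34990193, -0.0885021 ]), 'joint_velocities': array([ 7.86589184e-04, -7.73998736e-05, -8.91381562e-04,  9.52852827e-04,
        5.97328566e-04,  1.12018465e-03, -1.50780741e-03]), 'tau': array([-2.83713043e-04, -6.25433135e+01,  4.91910393e-02, -3.91610205e+01,
        1.63045147e-02,  9.74198570e-03, -1.10213176e-05]), 'position': array([ 0.27998136, -0.55834755,  0.23052436]), 'ee_rot': array([ 9.73112564e-01,  2.30328968e-01, -1.94269604e-04, -6.82511089e-04]), 'ft_force': array([-0.36973728, -0.08792378,  0.40757724]), 'torque': array([ 0.03475168, -0.01478258,  0.04507487]), 'grip_width': 0.9996914057893838}
top [[0.016, -0.993, 0.116, 0.39], [-1.0, -0.015, 0.011, 0.006], [-0.01, -0.116, -0.993, 1.472], [0.0, 0.0, 0.0, 1.0]] [[454.0, 0.0, 318.2], [0.0, 454.0, 195.9], [0.0, 0.0, 1.0]]
bottle_a [272.3 221.5] 0.65 [0.476 0.171 0.   ] [0.473 0.164 0.061]
bottle_a [302.5 261.9] 0.63 [0.348 0.07  0.   ] [0.35  0.067 0.061]
bottle_a [300.3 242.8] 0.62 [0.409 0.078 0
[... 2176 characters left out ...]
  0.061] 
pocket2 [345.3 175.4] 0.9 [ 0.534 -0.138  0.061] 
pocket2 [318.3 215.7] 0.74 [0.578 0.056 0.061] 
pocket3 [328.3 196.1] 0.97 [ 0.567 -0.03   0.061] 
pocket3 [333.4 185.6] 0.91 [ 0.562 -0.08   0.061] 
pocket3 [345.3 175.4] 0.9 [ 0.534 -0.138  0.061] 
pocket3 [318.3 215.7] 0.74 [0.578 0.056 0.061] 
pocket4 [328.3 196.1] 0.97 [ 0.567 -0.03   0.061] 
pocket4 [333.4 185.6] 0.91 [ 0.562 -0.08   0.061] 
pocket4 [345.3 175.4] 0.9 [ 0.534 -0.138  0.061] 
pocket4 [318.3 215.7] 0.74 [0.578 0.056 0.061] 
nozzle_tip [318.7 189.6] 0.74 [0.579 0.051 0.167] 
nozzle_tip [326.7 199.7] 0.22 [0.548 0.084 0.167] 
filler [321.4 221.7] 0.8 [0.575 0.027 0.   ] 
tin [373.3 193.9] 0.9 [ 0.433 -0.136  0.   ]
```

```bash
python3 - <<'E'
import cv2
a=cv2.imread("pics/top0.png")[120:300,220:440];b=cv2.imread("pics/scene0.png")[110:290,220:440]
cv2.imwrite("pics/v1.png",cv2.vconcat([cv2.resize(a,(700,570))[:300*2],]));
a=cv2.resize(a,(400,327),interpolation=2);b=cv2.resize(b,(400,327),interpolation=2)
cv2.imwrite("pics/v1.png",cv2.hconcat([a,b]))
E
```

```text
(no output)
```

View pics/v1.png

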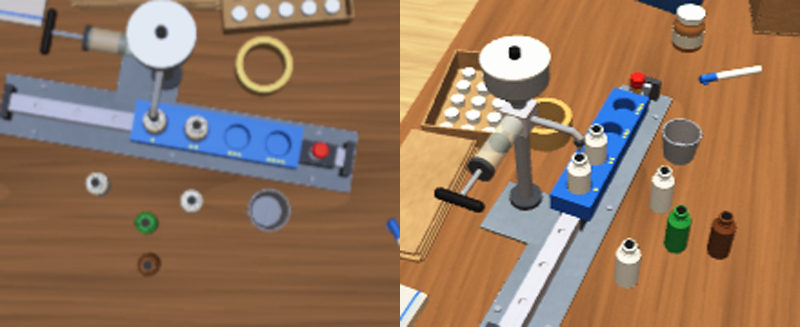

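View pics/top0.png

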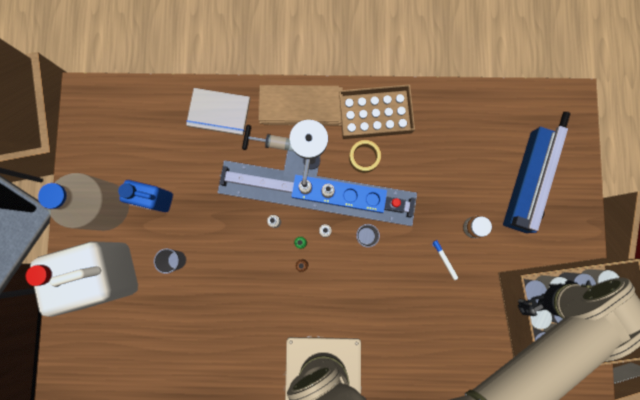

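Loose white bottles are at about (272,221) and (325,231) in the top view; the brown and green ones at (301,266) and (300,242) are decoys. The free pockets are at about (350,195) and (373,199), and the knob at (396,202). I'll refine these positions next.

```bash
python3 - <<'E'
from h import *
c=manip.camera("top");f=c["frame"].astype(float)
def dark(u,v,r,z,n):
    s=f[v-r:v+r+1,u-r:u+r+1].sum(2);w=np.clip(s.max()*0.55-s,0,None)
    Y,X=np.mgrid[v-r:v+r+1,u-r:u+r+1];p=((X*w).sum()/w.sum(),(Y*w).sum()/w.sum())
    print(n,np.round(p,1),np.round(px2w(c,p,z),4))
dark(273,221,3,.09,"A");dark(325,230,3,.09,"B");dark(305,186,3,.151,"b1");dark(328,189,3,.151,"b2")
m=(f[...,0]>130)&(f[...,1]<70)&(f[...,2]<70);m[:,:380]=0;m[:,410:]=0;m[:190]=0;m[215:]=0
Y,X=np.nonzero(m);print("knob",X.mean(),Y.mean(),len(X),np.round(px2w(c,(X.mean(),Y.mean()),.1),4))
m=(f[...,2]>150)&(f[...,0]<90);m[:,:285]=0;m[:,400:]=0;m[:170]=0;m[215:]=0
r=cv2.minAreaRect(np.argwhere(m)[:,::-1].astype(np.float32));print(r)
b=cv2.boxPoints(r);print([np.round(px2w(c,q,.088),3).tolist() for q in b],np.round(px2w(c,r[0],.088),4))
for u,v in((350.3,195.4),(372.9,199.2)):print(px2w(c,(u,v),.088))
E
```

```text
A [271.9 220. ] [0.4758 0.1618 0.09  ]
B [324.9 229.9] [ 4.482e-01 -3.000e-04  9.000e-02]
b1 [304.4 184.7] [0.5773 0.0622 0.151 ]
b2 [327.7 188.4] [ 0.5672 -0.0064  0.151 ]
knob 395.8524590163934 202.34426229508196 61 [ 0.5344 -0.2142  0.1   ]
((339.189208984375, 193.3648681640625), (93.21422576904297, 22.687061309814453), 9.462322235107422)
[[0.548, 0.104, 0.088], [0.617, 0.094, 0.088], [0.574, -0.189, 0.088], [0.505, -0.178, 0.088]] [ 0.5608 -0.0425  0.088 ]
[ 0.55504288 -0.07666458  0.088     ]
[ 0.54434134 -0.14594712  0.088     ]
```

Emit:
jog_arm(translation=[[30,40,0],[60,80,0],[90,120,0],[110,155,0],[130,195,0],[140,235,0],[145,275,0],[150,315,0],[153,355,0],[156,395,0],[157,435,0],[158,475,0]], turn=[5,10,15,20,25,30,35,40,45,50,55,58], grip=66)

```text
clock: 2.05
position: [0.4375, -0.0977, 0.2315]
ee_rot: [0.738, 0.675, 0.0, 0.0]
ft_force: [1.2, 0.1, -0.1]
grip_width: 0.773
```

Emit:
jog_arm(translation=[[5,40,0],[9,70,0],[11,98,0],[11,98,0],[11,98,0]], turn=[-2,-3.7,-3.7,-3.7,-3.7])

```text
clock: 2.47
position: [0.4485, 0.0016, 0.2318]
ee_rot: [0.758, 0.652, 0.0, 0.001]
ft_force: [-0.7, -0.6, 0.4]
grip_width: 0.771
```

```bash
python3 - <<'E'
from h import *
o=manip.get_obs();print(o["position"],o["ft_force"])
c=manip.camera("wrist");print(np.round(c["pose"],3).tolist(),np.round(c["mtx"],1).tolist())
f=c["frame"].copy()
d={"A":(.4758,.1618,.09),"B":(.4482,-.0003,.09),"p3":(.5558,-.0762,.088),"p4":(.5451,-.1453,.088),"b2":(.5665,-.007,.151),"k":(.5344,-.2142,.104)}
for n,p in d.items():
    u=w2px(c,p,True);print(n,np.round(u,1));cv2.circle(f,tuple(int(round(t)) for t in u),3,(255,0,255),1)
cv2.imwrite("pics/w1.png",f[...,::-1])
for q in manip.pinpoint(c,"bottle_a"):print(np.round(q["at"],1),round(q["confidence"],2),np.round(px2w(c,q["at"],0,True),4))
for q in manip.pinpoint(c,"pocket3"):print(np.round(q["at"],1),round(q["confidence"],2),np.round(px2w(c,q["at"],.061,True),4))
E
```

```text
[0.44853949 0.00162655 0.23177599] [-0.6810757  -0.59570721  0.44107627]
[[0.989, -0.142, -0.044, 0.459], [-0.148, -0.942, -0.301, 0.079], [0.002, 0.304, -0.953, 0.374], [0.0, 0.0, 0.0, 1.0]] [[309.7, 0.0, 325.0], [0.0, 309.7, 201.2], [0.0, 0.0, 1.0]]
A [329.2  16.1]
B [325.6 190.5]
p3 [435.5 243.7]
p4 [426.2 297.3]
b2 [470.5 198.6]
k [419.8 348.9]
[282.1 111.3] 0.92 [0.4079 0.0803 0.    ]
[325.3 168.7] 0.79 [0.4485 0.0023 0.    ]
[230.2 127.6] 0.77 [0.3402 0.0727 0.    ]
[436.5 172.1] 0.73 [ 0.59   -0.0217  0.    ]
[330.4  33. ] 0.68 [0.4792 0.1662 0.    ]
[443.1 109.7] 0.56 [0.6056 0.0575 0.    ]
[434.1 233.9] 0.29 [ 0.5835 -0.1084  0.    ]
[432.1 170.6] 0.84 [ 0.5636 -0.003   0.061 ]
[439.7 109.1] 0.58 [0.5779 0.0619 0.061 ]
[430.3 233. ] 0.55 [ 0.5586 -0.0759  0.061 ]
```

View pics/w1.png

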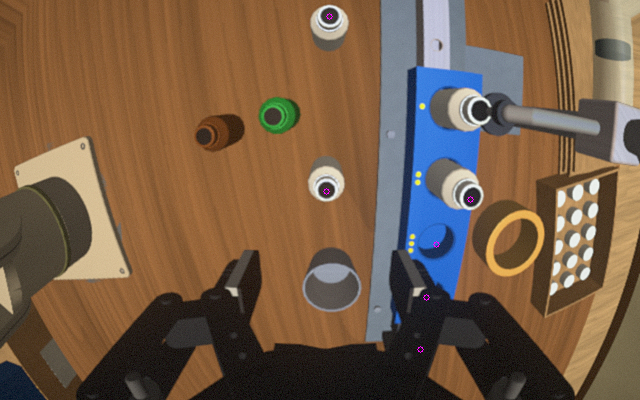

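Emit:
jog_arm(translation=[[0,0,-40],[0,0,-80],[0,0,-115],[0,0,-145],[0,0,-175],[0,0,-190],[0,0,-197],[0,0,-198],[0,0,-198]], turn=[0,0,0,0,0,0,0,0,0])

```text
clock: 3.37
position: [0.4488, -0.0015, 0.0339]
ee_rot: [0.76, 0.65, -0.0, 0.001]
ft_force: [-0.0, -0.5, 0.6]
grip_width: 0.774
```

Emit:
jog_arm(translation=[[0,0,0],[0,0,0],[0,0,0],[0,0,0],[0,0,0],[0,0,0]], turn=[0,0,0,0,0,0], grip=25, grip_force=20)

```text
clock: 3.87
position: [0.4498, -0.0018, 0.0352]
ee_rot: [0.76, 0.65, 0.001, 0.002]
ft_force: [-0.6, -0.9, 6.6]
grip_width: 0.439
```

Emit:
jog_arm(translation=[[0,0,35],[0,-5,70],[0,-30,100],[5,-60,108],[40,-73,108],[75,-74,108],[100,-74,108],[107,-74,108],[107,-74,108],[107,-74,108]], turn=[0,0,0,0,0,0,0,0,0,0])

```text
clock: 4.7
position: [0.5563, -0.0754, 0.1432]
ee_rot: [0.76, 0.65, 0.0, 0.001]
ft_force: [0.0, 0.0, -0.1]
grip_width: 0.438
```

```bash
cat > wv.py <<'E'
from h import *
import sys
def go(n):
    o=manip.get_obs();print(np.round(o["position"],4),o["ft_force"].round(1),o["grip_width"])
    c=manip.camera("wrist");f=c["frame"].copy()
    t=o["position"]
    print("obj",[(np.round(q["at"],1).tolist(),round(q["confidence"],2)) for q in manip.pinpoint(c,"bottle_a")])
    for q in manip.pinpoint(c,"pocket3"):print("pocket",np.round(q["at"],1),round(q["confidence"],2),np.round(px2w(c,q["at"],.061,True),4))
    f=cv2.resize(f[100:400,150:550],(800,600),interpolation=cv2.INTER_CUBIC)
    def circ(x,y,z,r,col):
        p=[w2px(c,(x+r*np.cos(a),y+r*np.sin(a),z),True) for a in np.linspace(0,6.283,60)]
        cv2.polylines(f,[((np.array(p)-[150,100])*2).round().astype(np.int32)],True,col,1)
    circ(.5558,-.0762,.088,.0205,(255,255,0));circ(.5451,-.1453,.088,.0205,(255,255,0));circ(t[0],t[1],t[2]-.035,.019,(255,0,255));circ(t[0],t[1],t[2]+.055,.0115,(255,0,255))
    cv2.imwrite(f"pics/{n}.png",f[...,::-1])
E
python3 -c "from wv import go;go('w2')"
```

```text
[ 0.5563 -0.0754  0.1432] [ 0.   0.  -0.1] 0.4377023362067716
obj [([156.8, 64.0], 0.96), ([107.6, 91.2], 0.92), ([329.8, 23.1], 0.89), ([325.9, 115.2], 0.67), ([323.2, 228.5], 0.64)]
pocket [332.7 208.3] 0.81 [ 0.5616 -0.0756  0.061 ]
```

View pics/w2.png

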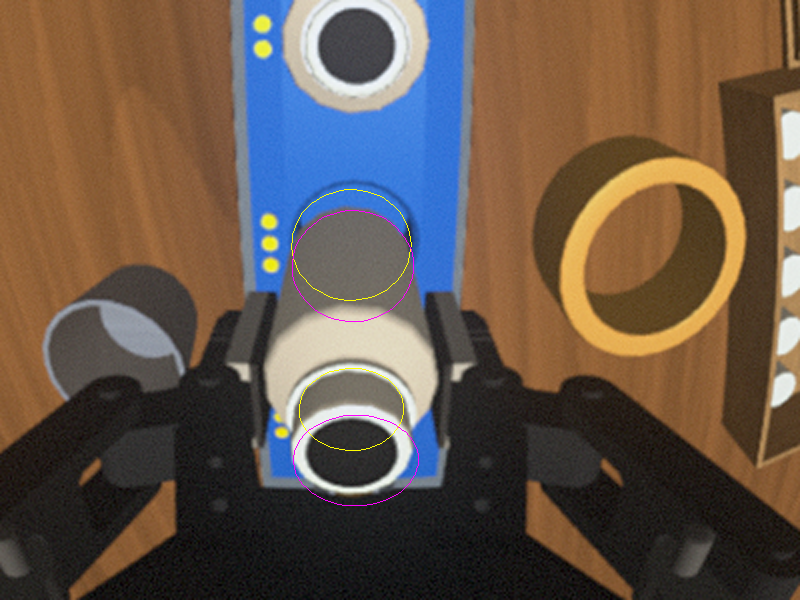

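The held bottle's base nearly overlies pocket 3, with the pocket's far rim at about (352,182) in the crop. I'll lower to just above the rim and check again.

Emit:
jog_arm(translation=[[0,0.5,-7],[0,0.5,-13],[0,0.5,-15],[0,0.5,-15]], turn=[0,0,0,0])

```text
clock: 5.18
position: [0.5551, -0.0754, 0.1275]
ee_rot: [0.76, 0.65, -0.0, 0.001]
ft_force: [0.1, 0.1, -0.9]
grip_width: 0.436
```

```bash
python3 - <<'E'
from h import *
o=manip.get_obs();print(np.round(o["position"],4))
c=manip.camera("wrist");f=cv2.resize(c["frame"][160:310,230:420],(760,600),interpolation=cv2.INTER_CUBIC)
t=o["position"]
def circ(x,y,z,r,col):
    p=[w2px(c,(x+r*np.cos(a),y+r*np.sin(a),z),True) for a in np.linspace(0,6.283,60)]
    cv2.polylines(f,[((np.array(p)+.5-[230,160])*4).round().astype(np.int32)],True,col,1)
circ(.5558,-.0762,.088,.0205,(255,255,0));circ(t[0],t[1],t[2]-.035,.019,(255,0,255));circ(t[0],t[1],t[2]+.055,.0115,(255,0,255))
cv2.imwrite("pics/w3.png",f[...,::-1])
E
```

```text
[ 0.5551 -0.0754  0.1275]
```

View pics/w3.png

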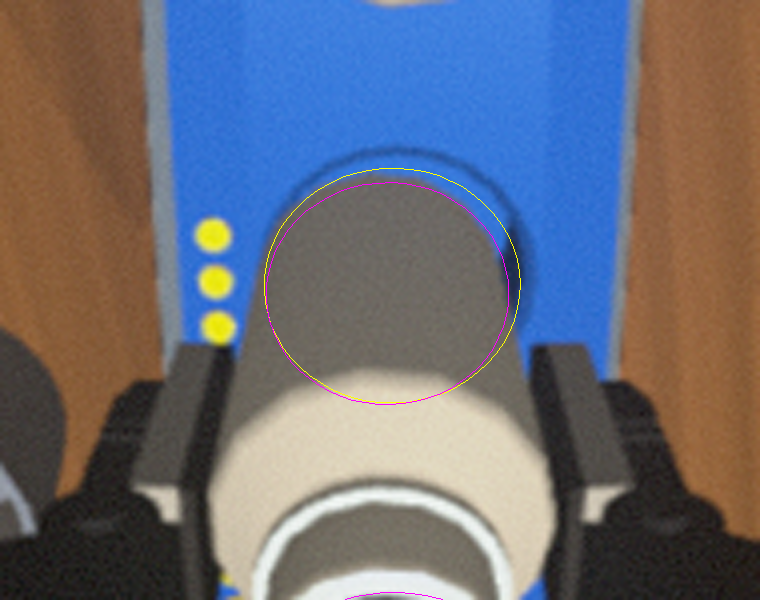

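Emit:
jog_arm(translation=[[2.5,1.4,0],[2.5,1.4,0],[2.5,1.4,-4],[2.5,1.4,-8],[2.5,1.4,-12],[2.5,1.4,-14],[2.5,1.4,-14]], turn=[0,0,0,0,0,0,0])

```text
clock: 5.82
position: [0.5587, -0.0764, 0.1162]
ee_rot: [0.761, 0.649, -0.0, 0.003]
ft_force: [-8.3, -6.3, 21.6]
grip_width: 0.441
```

Emit:
jog_arm(translation=[[-1.0,-0.5,3],[-1.5,-0.8,5],[-1.5,-0.8,5]], turn=[0,0,0])

```text
clock: 6.07
position: [0.5573, -0.0772, 0.1214]
ee_rot: [0.761, 0.649, -0.0, 0.004]
ft_force: [0.7, -0.5, -0.8]
grip_width: 0.442
```

```bash
python3 - <<'E'
from h import *
o=manip.get_obs();print(np.round(o["position"],4),o["ft_force"],o["grip_width"])
c=manip.camera("wrist");f=cv2.resize(c["frame"][160:310,230:420],(760,600),interpolation=cv2.INTER_CUBIC)
t=o["position"]
def circ(x,y,z,r,col):
    p=[w2px(c,(x+r*np.cos(a),y+r*np.sin(a),z),True) for a in np.linspace(0,6.283,60)]
    cv2.polylines(f,[((np.array(p)+.5-[230,160])*4).round().astype(np.int32)],True,col,1)
circ(.5571,-.0733,.088,.0205,(255,255,0));circ(t[0],t[1],t[2]-.035,.019,(255,0,255));circ(t[0],t[1],t[2]+.032,.019,(0,255,0))
cv2.imwrite("pics/w4.png",f[...,::-1])
E
```

```text
[ 0.5573 -0.0772  0.1214] [ 0.72998438 -0.5327432  -0.81287299] 0.44212972784078625
```

View pics/w4.png

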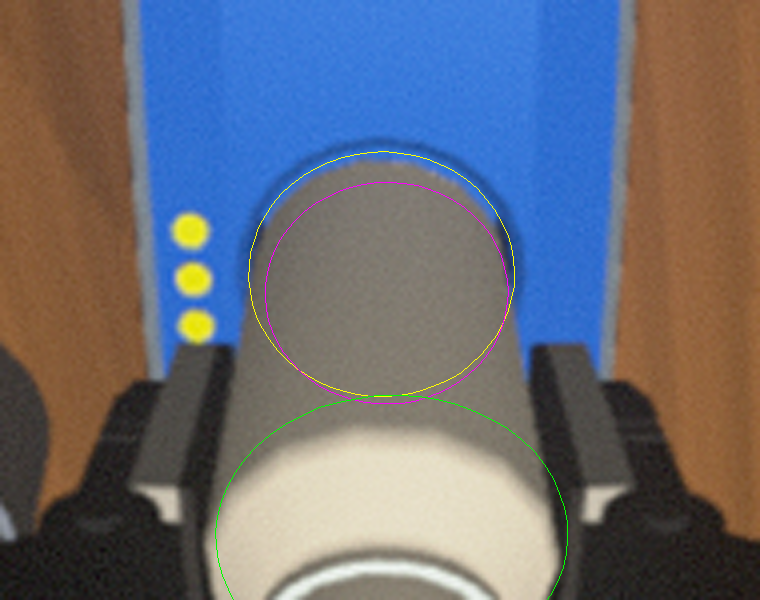

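```bash
python3 - <<'E'
from h import *
from scipy.optimize import least_squares
c=manip.camera("wrist");P=c["pose"];o=manip.get_obs();t=o["position"]
from scipy.spatial.transform import Rotation as R
yaw=np.deg2rad(-8.8);ey=np.array([-np.sin(yaw),np.cos(yaw),0]);ez=np.array([0,0,1.])
def pr(tcp,v):
    dy,dz,th=v;d=np.eye(4);C=dict(c);Pp=np.array(P).copy();Pp[:3,3]+=np.array(tcp)-t;C["pose"]=Pp
    out=[]
    for h,r in((-.035,.019),(.032,.019),(.055,.0115)):
        # rotate about grasp point, bottom -> +y for th>0
        z=h-.0187;y=r
        Y=y*np.cos(th)-z*np.sin(th);Z=y*np.sin(th)+z*np.cos(th)
        out.append(w2px(C,np.array(tcp)+ey*(Y+dy)+ez*(Z+.0187+dz),True)[1])
    return np.array(out)
for tcp,m in(((.5551,-.0754,.1275),(204.5,252.5,280)),((.5573,-.0772,.1214),(200,267,297))):
    s=least_squares(lambda v:(pr(tcp,v)-m),[0,0,0],x_scale=[.001,.001,.01]);print(s.x[:2]*1000,np.degrees(s.x[2]),s.fun, pr(tcp,[0,0,0]))
E
```

```text
[ -51.85957848 -118.51538513] 16.953798206706423 [0.00000000e+00 0.00000000e+00 5.68434189e-14] [204.68285643 257.74391665 307.32083755]
[ -54.63927469 -114.70813357] 35.53001526138673 [0.00000000e+00 5.68434189e-14 0.00000000e+00] [204.68285643 257.74391665 307.32083755]
```

```bash
python3 - <<'E'
from h import *
from scipy.optimize import least_squares
c=manip.camera("wrist");P=c["pose"];t=manip.get_obs()["position"]
yaw=np.deg2rad(-8.8);ey=np.array([-np.sin(yaw),np.cos(yaw),0]);ez=np.array([0,0,1.])
def pr(v,dy=0):
    dz,th=v;out=[]
    for h,r in((-.035,.019),(.032,.019)):
        z=h-.0187+dz;y=r+dy
        Y=y*np.cos(th)-z*np.sin(th);Z=y*np.sin(th)+z*np.cos(th)
        out.append(w2px(c,t+ey*Y+ez*(Z+.0187),True)[1])
    return np.array(out)
for dy in(0,.001,.002,.003):
  for m in((204.5,252.5),(200,267)):
    s=least_squares(lambda v:(pr(v,dy)-m),[0,0],x_scale=[.001,.01]);print(dy,s.x[0]*1000,np.degrees(s.x[1]))
E
```

```text
0 -4.022738123700324 -1.2587701662860968
0 2.8605102265689015 5.288787980460947
0.001 -1.7349517286857985 -1.592917519146861
0.001 4.570292931900374 4.903960916130002
0.002 0.626746313862615 -1.9354658500575954
0.002 6.332768518013465 4.511572567784856
0.003 3.068504557440772 -2.2871655332105236
0.003 8.151489260314001 4.111033720391206
```

The bottle caught the rim and slipped about 6 mm and 5° in the fingers. I'll set it back on the table and regrasp it straight.

Emit:
jog_arm(translation=[[0,0,15],[-20,0,22],[-60,10,22],[-95,40,22],[-106,75,15],[-107,78,-20],[-107,78,-50],[-107,78,-70],[-107,78,-80],[-107,78,-85],[-107,78,-87],[-107,78,-87]], turn=[0,0,0,0,0,0,0,0,0,0,0,0])

```text
clock: 7.22
position: [0.4505, 0.0012, 0.0341]
ee_rot: [0.761, 0.649, -0.0, 0.003]
ft_force: [-0.2, 0.8, 0.4]
grip_width: 0.44
```

Emit:
jog_arm(translation=[[0,0,0],[0,0,0],[0,0,0],[0,0,0],[0,0,0],[0,0,0]], turn=[0,0,0,0,0,0], grip=60)

```text
clock: 7.72
position: [0.4506, 0.0011, 0.0343]
ee_rot: [0.761, 0.649, -0.0, 0.003]
ft_force: [0.4, 0.0, 0.2]
grip_width: 0.704
```

```bash
cat > wp.py <<'E'
from h import *
o=manip.get_obs();t=o["position"];print(np.round(t,4),o["ft_force"].round(1))
c=manip.camera("wrist");f=c["frame"].astype(int)
for q in manip.pinpoint(c,"bottle_a"):
    p=px2w(c,q["at"],0,True)
    if np.hypot(*(p-t)[:2])<.25: print(np.round(q["at"],1),round(q["confidence"],2),np.round(p,4))
print("pred origin",w2px(c,(t[0],t[1],0),True).round(1),"pred mouth",w2px(c,(t[0],t[1],.09),True).round(1))
x,y=w2px(c,(t[0],t[1],.09),True).round().astype(int)
cv2.imwrite("pics/w5.png",cv2.resize(c["frame"][100:400,175:475],(600,600))[...,::-1])
E
python3 wp.py
```

```text
[0.4506 0.0011 0.0343] [0.4 0.  0.2]
[142.4 158.5] 0.87 [0.3409 0.07   0.    ]
[324.1 225.5] 0.83 [0.4503 0.0071 0.    ]
[237.3 122.4] 0.81 [0.4107 0.0779 0.    ]
[578.4 116.3] 0.76 [0.6454 0.0575 0.    ]
[547.2 250.2] 0.7 [ 0.62   -0.0453  0.    ]
pred origin [326.1 234.2] pred mouth [328.1 333.1]
```

View pics/w5.png

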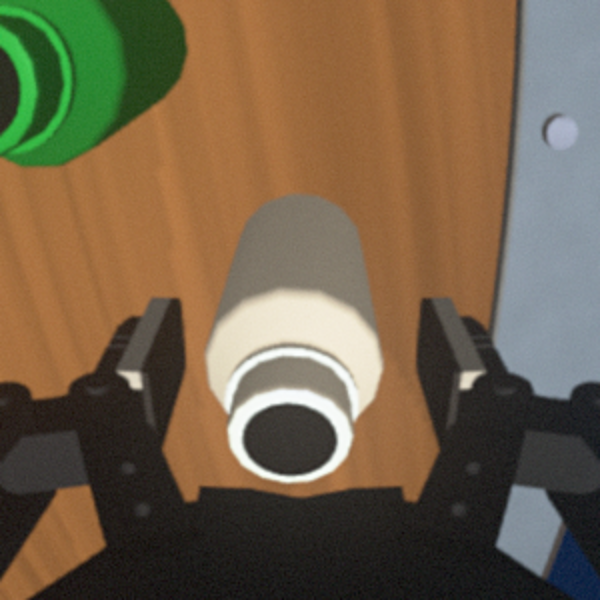

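Bottle stands upright, mouth at crop (290,440), slightly to +y of centre. Regrasp with +4 mm.

Emit:
jog_arm(translation=[[0.6,4,0],[0.6,4,0],[0.6,4,0]], turn=[0,0,0])

```text
clock: 8.07
position: [0.4511, 0.0055, 0.0342]
ee_rot: [0.761, 0.649, -0.0, 0.003]
ft_force: [0.4, -0.5, -0.1]
grip_width: 0.704
```

Emit:
jog_arm(translation=[[0,0,0],[0,0,0],[0,0,0],[0,0,0],[0,0,0]], turn=[0,0,0,0,0], grip=25, grip_force=25)

```text
clock: 8.48
position: [0.4511, 0.0056, 0.0343]
ee_rot: [0.761, 0.649, -0.0, 0.003]
ft_force: [-1.2, 1.4, 4.2]
grip_width: 0.438
```

```bash
python3 - <<'E'
from h import *
import time
o=manip.get_obs();t=o["position"]
c=manip.camera("wrist")
for q in manip.pinpoint(c,"bottle_a"):
    p=px2w(c,q["at"],0,True)
    if np.hypot(*(p-t)[:2])<.05: print(np.round(t,4),round(q["confidence"],2),np.round(p,4),np.round((p-t)[:2]*1000,1))
m=manip.outline_of(c,"bottle_a");print([(q["extent"],round(q["confidence"],2)) for q in m])
E
```

```text
[0.4511 0.0056 0.0343] 0.78 [0.4494 0.0085 0.    ] [-1.7  2.9]
[([583.3, 87.8, 640.0, 194.2], 0.8), ([278.5, 201.9, 367.4, 351.3], 0.8), ([542.5, 241.8, 638.1, 384.3], 0.77), ([135.4, 96.4, 270.6, 194.6], 0.73), ([28.1, 134.1, 156.0, 233.3], 0.63)]
```

Emit:
jog_arm(translation=[[0,0,35],[0,-5,70],[0,-35,100],[5,-68,108],[40,-82,108],[75,-82,108],[100,-82,106],[106,-82,100],[106,-82,96],[106,-82,96],[106,-82,96]], turn=[0,0,0,0,0,0,0,0,0,0,0])

```text
clock: 9.55
position: [0.5559, -0.0764, 0.1298]
ee_rot: [0.761, 0.649, -0.001, 0.003]
ft_force: [0.3, 0.2, -0.1]
grip_width: 0.438
```

```bash
cat > w6.py <<'E'
from h import *
import sys
n,px,py=sys.argv[1],float(sys.argv[2]),float(sys.argv[3])
o=manip.get_obs();t=o["position"];print(np.round(t,4),o["ft_force"].round(1))
c=manip.camera("wrist");f=cv2.resize(c["frame"][160:310,230:420],(760,600),interpolation=cv2.INTER_CUBIC)
def circ(x,y,z,r,col):
    p=[w2px(c,(x+r*np.cos(a),y+r*np.sin(a),z),True) for a in np.linspace(0,6.283,60)]
    cv2.polylines(f,[((np.array(p)+.5-[230,160])*4).round().astype(np.int32)],True,col,1)
circ(px,py,.088,.0205,(255,255,0));circ(t[0],t[1],t[2]-.0343,.019,(255,0,255));circ(t[0],t[1],t[2]+.0327,.019,(0,255,0))
cv2.imwrite(f"pics/{n}.png",f[...,::-1])
E
python3 w6.py w6 .5571 -.0733
```

```text
[ 0.5559 -0.0764  0.1298] [ 0.3  0.2 -0.1]
```

View pics/w6.png

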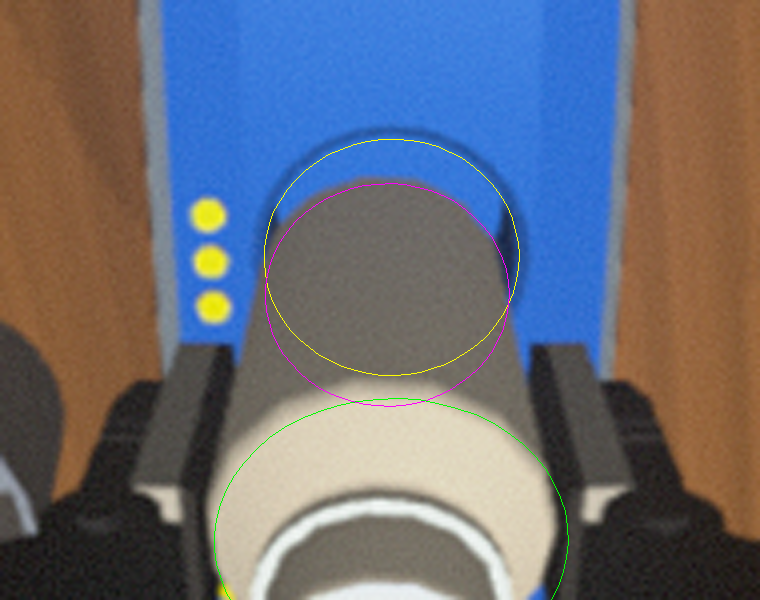

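Emit:
jog_arm(translation=[[0.8,1.1,0],[0.8,1.1,0],[0.8,1.1,-4],[0.8,1.1,-8],[0.8,1.1,-9],[0.8,1.1,-9]], turn=[0,0,0,0,0,0])

```text
clock: 10.1
position: [0.5565, -0.0754, 0.1207]
ee_rot: [0.761, 0.649, -0.001, 0.003]
ft_force: [0.2, -0.3, -1.9]
grip_width: 0.438
```

Underside is nominally at 0.086 with no contact. Descend further in small steps.

Emit:
jog_arm(translation=[[0,0,-1],[0,0,-2],[0,0,-3],[0,0,-4],[0,0,-4]], turn=[0,0,0,0,0])

```text
clock: 10.52
position: [0.5564, -0.0754, 0.1165]
ee_rot: [0.761, 0.649, -0.001, 0.003]
ft_force: [0.3, 1.4, -0.3]
grip_width: 0.437
```

Emit:
jog_arm(translation=[[0,0.2,-2],[0,0.2,-4],[0,0.2,-6],[0,0.2,-8],[0,0.2,-8]], turn=[0,0,0,0,0])

```text
clock: 10.93
position: [0.5563, -0.0752, 0.1079]
ee_rot: [0.761, 0.649, -0.001, 0.002]
ft_force: [0.9, 0.3, -1.1]
grip_width: 0.438
```

Emit:
jog_arm(translation=[[0,0,-3],[0,0,-6],[0,0,-9],[0,0,-11],[0,0,-11]], turn=[0,0,0,0,0])

```text
clock: 11.35
position: [0.5563, -0.0752, 0.0965]
ee_rot: [0.761, 0.649, -0.001, 0.002]
ft_force: [0.9, -0.1, -1.4]
grip_width: 0.438
```

Emit:
jog_arm(translation=[[0,0,0],[0,0,0],[0,0,0],[0,0,0],[0,0,0]], turn=[0,0,0,0,0], grip=56)

```text
clock: 11.77
position: [0.5563, -0.0752, 0.0966]
ee_rot: [0.761, 0.649, -0.001, 0.002]
ft_force: [0.2, -0.2, -0.0]
grip_width: 0.657
```

Emit:
jog_arm(translation=[[0,0,35],[0,0,72],[-10,0,105],[-45,5,120],[-75,28,120],[-79,68,120],[-79,108,120],[-79,148,120],[-79,188,120],[-79,222,120],[-79,238,110],[-79,238,100]], turn=[0,0,0,0,0,0,0,0,0,0,0,0], grip=66)

```text
clock: 12.77
position: [0.4766, 0.1676, 0.1971]
ee_rot: [0.759, 0.652, 0.0, 0.002]
ft_force: [-0.6, -0.1, -0.4]
grip_width: 0.773
```

```bash
python3 - <<'E'
from h import *
o=manip.get_obs();t=o["position"];print(np.round(t,4),o["ft_force"].round(1))
c=manip.camera("wrist")
for q in manip.pinpoint(c,"bottle_a"):
    p=px2w(c,q["at"],0,True)
    if np.hypot(*(p-t)[:2])<.1: print(np.round(t,4),round(q["confidence"],2),np.round(p,4),np.round((p-t)[:2]*1000,1))
c=manip.camera("top");print([(q["at"],q["confidence"],np.round(px2w(c,q["at"],.061),3)) for q in manip.pinpoint(c,"bottle_a")])
E
```

```text
[0.4766 0.1676 0.1971] [-0.6 -0.1 -0.4]
[0.4766 0.1676 0.1971] 0.89 [0.475  0.1642 0.    ] [-1.6 -3.4]
[([347.8, 195.1], 0.68, array([ 0.559, -0.07 ,  0.061])), ([326.3, 190.6], 0.63, array([ 0.572, -0.003,  0.061])), ([301.4, 262.5], 0.62, array([0.348, 0.071, 0.061])), ([304.8, 185.7], 0.61, array([0.587, 0.065, 0.061])), ([299.3, 242.1], 0.59, array([0.41 , 0.078, 0.061]))]
```

Emit:
jog_arm(translation=[[-0.4,-6,-20],[-0.4,-6,-60],[-0.4,-6,-100],[-0.4,-6,-130],[-0.4,-6,-150],[-0.4,-6,-160],[-0.4,-6,-163],[-0.4,-6,-163],[-0.4,-6,-163]], turn=[0,0,0,0,0,0,0,0,0])

```text
clock: 13.72
position: [0.4781, 0.1553, 0.0349]
ee_rot: [0.761, 0.648, -0.001, 0.003]
ft_force: [0.8, 0.3, -0.1]
grip_width: 0.771
```

Emit:
jog_arm(translation=[[0,0,0],[0,0,0],[0,0,0],[0,0,0],[0,0,0],[0,0,0]], turn=[0,0,0,0,0,0], grip=25)

```text
clock: 14.22
position: [0.4791, 0.1556, 0.0362]
ee_rot: [0.761, 0.648, 0.0, 0.004]
ft_force: [-1.5, -0.6, 8.0]
grip_width: 0.438
```

```bash
python3 - <<'E'
from h import *
o=manip.get_obs();t=o["position"]
c=manip.camera("wrist")
for q in manip.pinpoint(c,"bottle_a"):
    p=px2w(c,q["at"],0,True)
    if np.hypot(*(p-t)[:2])<.05: print(np.round(t,4),round(q["confidence"],2),np.round(p,4),np.round((p-t)[:2]*1000,1))
E
```

```text
[0.4791 0.1556 0.0362] 0.74 [0.4793 0.1637 0.    ] [0.2 8.2]
```

Bottle sits about 5 mm off pad centre, so I'll open, shift and regrasp for a known offset.

Emit:
jog_arm(translation=[[0,0,0],[0,0,0],[0,0,0],[0,5.3,-1.5],[0,5.3,-1.5],[0,5.3,-1.5],[0,5.3,-1.5]], turn=[0,0,0,0,0,0,0], grip=58)

```text
clock: 14.9
position: [0.479, 0.161, 0.0346]
ee_rot: [0.761, 0.648, 0.0, 0.004]
ft_force: [-0.5, 0.2, 0.5]
grip_width: 0.679
```

Emit:
jog_arm(translation=[[0,0,0],[0,0,0],[0,0,0],[0,0,0],[0,0,0]], turn=[0,0,0,0,0], grip=25)

```text
clock: 15.32
position: [0.4791, 0.161, 0.0347]
ee_rot: [0.761, 0.648, 0.0, 0.004]
ft_force: [-1.2, 0.5, 2.5]
grip_width: 0.435
```

```bash
python3 - <<'E'
from h import *
o=manip.get_obs();t=o["position"]
c=manip.camera("wrist")
for q in manip.pinpoint(c,"bottle_a"):
    p=px2w(c,q["at"],0,True)
    if np.hypot(*(p-t)[:2])<.05: print(np.round(t,4),round(q["confidence"],2),np.round(p,4),np.round((p-t)[:2]*1000,1))
E
```

```text
[0.4791 0.161  0.0347] 0.97 [0.4786 0.1637 0.    ] [-0.5  2.7]
```

Emit:
jog_arm(translation=[[0,0,35],[-2,-5,72],[-5,-30,105],[-8,-65,112],[-8,-105,112],[-8,-145,112],[-8,-185,112],[-8,-225,112],[-8,-265,112],[5,-295,112],[35,-305,112],[60,-305,105]], turn=[0,0,0,0,0,0,0,0,0,0,0,0])

```text
clock: 16.42
position: [0.54, -0.1491, 0.1403]
ee_rot: [0.764, 0.646, -0.0, 0.005]
ft_force: [0.8, -0.2, -0.2]
grip_width: 0.441
```

Emit:
jog_arm(translation=[[6,0,-5],[6,0,-8],[6,0,-8],[6,0,-8]], turn=[0,0,0,0])

```text
clock: 16.75
position: [0.545, -0.1487, 0.1321]
ee_rot: [0.763, 0.646, -0.001, 0.005]
ft_force: [0.1, 0.1, -1.0]
grip_width: 0.435
```

Emit:
jog_arm(translation=[[0.6,4.2,0],[0.6,4.2,-2],[0.6,4.2,-2],[0.6,4.2,-2],[0.6,4.2,-2]], turn=[0.3,0.6,0.6,0.6,0.6])

```text
clock: 17.17
position: [0.5455, -0.1446, 0.1303]
ee_rot: [0.76, 0.65, -0.001, 0.005]
ft_force: [-0.6, -0.1, -0.9]
grip_width: 0.435
```

```bash
python3 w6.py w7 .5464 -.1425
```

```text
[ 0.5455 -0.1446  0.1303] [-0.6 -0.1 -0.9]
```

View pics/w7.png

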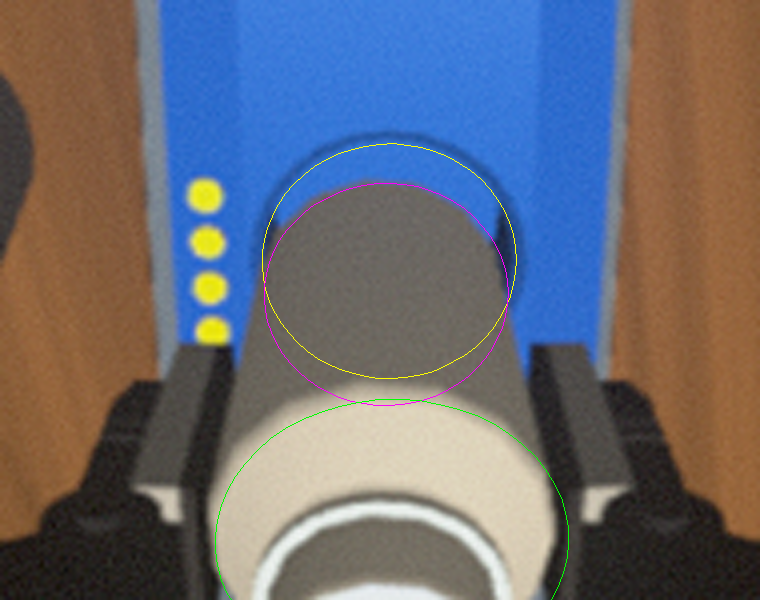

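Emit:
jog_arm(translation=[[0.3,0.7,0],[0.3,0.7,-4],[0.3,0.7,-8],[0.3,0.7,-10],[0.3,0.7,-10]], turn=[0,0,0,0,0])

```text
clock: 17.63
position: [0.5456, -0.1439, 0.1195]
ee_rot: [0.76, 0.65, -0.001, 0.004]
ft_force: [0.7, -0.3, 0.0]
grip_width: 0.439
```

Emit:
jog_arm(translation=[[0,0,-1],[0,0,-2],[0,0,-3],[0,0,-4],[0,0,-4]], turn=[0,0,0,0,0])

```text
clock: 18.05
position: [0.5456, -0.1439, 0.1153]
ee_rot: [0.76, 0.65, -0.001, 0.004]
ft_force: [0.1, 0.1, -0.6]
grip_width: 0.438
```

Clean entry (underside about 0.081). Continue to the floor.

Emit:
jog_arm(translation=[[0,0,-2],[0,0,-4],[0,0,-7],[0,0,-9],[0,0,-9]], turn=[0,0,0,0,0])

```text
clock: 18.47
position: [0.5456, -0.1438, 0.1059]
ee_rot: [0.76, 0.65, -0.001, 0.004]
ft_force: [1.0, 0.2, -0.6]
grip_width: 0.442
```

Emit:
jog_arm(translation=[[0,0,-3],[0,0,-6],[0,0,-9],[0,0,-9.5],[0,0,-9.5]], turn=[0,0,0,0,0])

```text
clock: 18.88
position: [0.5456, -0.1439, 0.0961]
ee_rot: [0.76, 0.65, -0.001, 0.004]
ft_force: [2.0, -1.0, -1.4]
grip_width: 0.435
```

Emit:
jog_arm(translation=[[0,0,0],[0,0,0],[0,0,0],[0,0,0],[0,0,0]], turn=[0,0,0,0,0], grip=56)

```text
clock: 19.3
position: [0.5456, -0.1439, 0.0962]
ee_rot: [0.76, 0.65, -0.001, 0.004]
ft_force: [0.8, 0.2, 0.5]
grip_width: 0.655
```

Emit:
jog_arm(translation=[[0,0,35],[0,0,70],[-3,-20,95],[-8,-50,95],[-11,-69,85],[-11,-69,70],[-11,-69,60],[-11,-69,55],[-11,-69,55],[-11,-69,55]], turn=[0,0,0,0,0,0,0,0,0,0])

```text
clock: 20.13
position: [0.5349, -0.2118, 0.1513]
ee_rot: [0.759, 0.651, -0.001, 0.004]
ft_force: [0.1, -0.0, 0.8]
grip_width: 0.654
```

```bash
python3 - <<'E'
from h import *
o=manip.get_obs();t=o["position"];print(t.round(4))
c=manip.camera("wrist");f=c["frame"].astype(int)
m=((f[...,0]>110)&(f[...,1]<80)&(f[...,2]<80)).astype(np.uint8)
n,l,s,ce=cv2.connectedComponentsWithStats(m)
for i in np.argsort(-s[1:,4])[:3]+1:print(s[i],ce[i].round(1),px2w(c,ce[i],.1,True).round(4))
print(w2px(c,(*t[:2],.1),True))
cv2.imwrite("pics/w8.png",cv2.resize(c["frame"],(640,400))[...,::-1])
E
```

```text
[ 0.5349 -0.2118  0.1513]
[ 307  204   41   37 1220] [326.9 222.2] [ 0.5358 -0.2107  0.1   ]
[239   0  27  52 438] [252.3  21.6] [ 0.51  -0.073  0.1  ]
[ 46 361  38  39 258] [ 65.7 384.7] [ 0.1051 -0.4238  0.1   ]
[325.8385954  223.77539486]
```

View pics/w8.png

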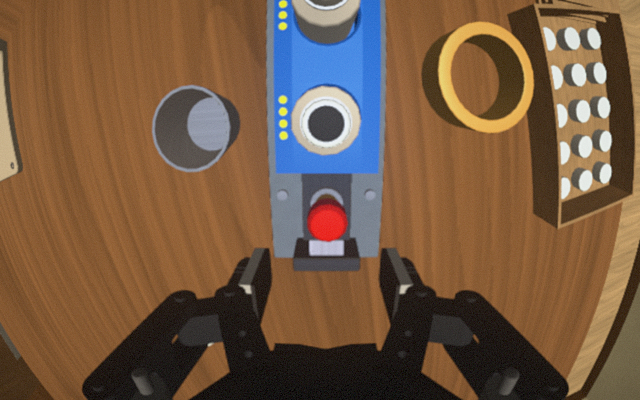

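The red knob is at (327,222), almost on the TCP axis; bottles 3 and 4 stand in their pockets. Descend over the knob.

Emit:
jog_arm(translation=[[0.3,-1.3,-15],[0.3,-1.3,-35],[0.3,-1.3,-55],[0.3,-1.3,-67],[0.3,-1.3,-73],[0.3,-1.3,-75],[0.3,-1.3,-75],[0.3,-1.3,-75]], turn=[0,0,0,0,0,0,0,0])

```text
clock: 20.85
position: [0.5361, -0.2134, 0.0778]
ee_rot: [0.759, 0.651, -0.0, 0.005]
ft_force: [-0.2, 0.3, 0.4]
grip_width: 0.66
```

Emit:
jog_arm(translation=[[0,0,0],[0,0,0],[0,0,0],[0,0,0],[0,0,0],[0,0,0]], turn=[0,0,0,0,0,0], grip=10, grip_force=60)

```text
clock: 21.35
position: [0.5364, -0.2136, 0.079]
ee_rot: [0.759, 0.651, -0.0, 0.006]
ft_force: [-3.3, 1.4, 7.7]
grip_width: 0.3
```

Emit:
jog_arm(translation=[[0,0,4],[0,0,8],[0,0,12],[0,0,14.5],[0,0,14.5],[0,0,14.5]], turn=[0,0,0,0,0,0])

```text
clock: 21.85
position: [0.5363, -0.2135, 0.0933]
ee_rot: [0.759, 0.651, -0.0, 0.005]
ft_force: [2.1, -0.2, -9.2]
grip_width: 0.3
```

Emit:
jog_arm(translation=[[0.9,6,0],[2.3,15,0],[4,26,0],[5.8,38,0],[7.5,49,0],[8.9,58,0],[9.8,64,0],[10.2,67,0],[10.7,69.2,0],[10.7,69.2,0],[10.7,69.2,0]], turn=[0,0,0,0,0,0,0,0,0,0,0])

```text
clock: 22.77
position: [0.547, -0.144, 0.0932]
ee_rot: [0.759, 0.651, 0.0, 0.005]
ft_force: [3.9, 0.7, -7.8]
grip_width: 0.296
```

Emit:
jog_arm(translation=[[0,0,-1],[0,0,-2],[0,0,-3],[0,0,-4.5],[0,0,-6],[0,0,-6]], turn=[0,0,0,0,0,0])

```text
clock: 23.27
position: [0.5471, -0.144, 0.087]
ee_rot: [0.759, 0.651, 0.0, 0.005]
ft_force: [3.9, 0.8, -7.5]
grip_width: 0.295
```

Emit:
jog_arm(translation=[[0,0,-2],[0,0,-4],[0,0,-6],[0,0,-7],[0,0,-8],[0,0,-8]], turn=[0,0,0,0,0,0])

```text
clock: 23.77
position: [0.5471, -0.1443, 0.0791]
ee_rot: [0.76, 0.65, 0.0, 0.005]
ft_force: [1.7, -1.3, -2.7]
grip_width: 0.297
```

```bash
python3 - <<'E'
from h import *
o=manip.get_obs();print(o["position"].round(4),o["ft_force"].round(1),o["grip_width"])
c=manip.camera("top");f=c["frame"].astype(int)
print([(np.round(q["at"],1).tolist(),round(q["confidence"],2)) for q in manip.pinpoint(c,"bottle_a")])
s=manip.camera("scene")
a=cv2.resize(c["frame"][130:280,230:430],(400,300),interpolation=2);b=cv2.resize(s["frame"][120:270,240:440],(400,300),interpolation=2)
cv2.imwrite("pics/v9.png",cv2.hconcat([a,b])[...,::-1])
E
```

```text
[ 0.5471 -0.1443  0.0791] [ 1.7 -1.3 -2.7] 0.2966764431431828
[([353.0, 193.8], 0.59), ([308.8, 189.3], 0.56), ([299.1, 241.0], 0.56), ([281.5, 184.5], 0.54), ([325.5, 190.7], 0.54), ([302.4, 261.7], 0.49)]
```

View pics/v9.png

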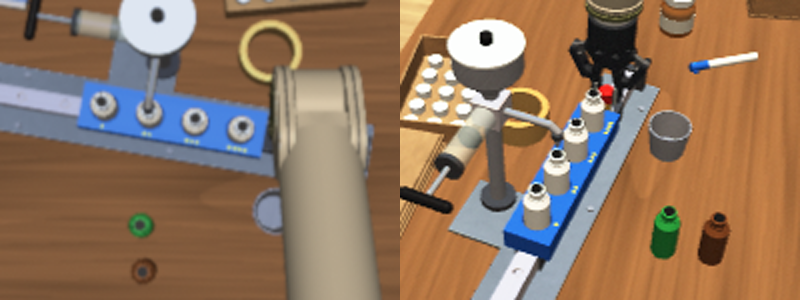

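All four bottles stand in the rack, with bottle 2 under the nozzle. Next I press down a little to confirm the pin is seated.

Emit:
jog_arm(translation=[[0,0,-0.5],[0,0,-1],[0,0,-1.5],[0,0,-1.5]], turn=[0,0,0,0])

```text
clock: 24.25
position: [0.5473, -0.1443, 0.0789]
ee_rot: [0.76, 0.65, -0.0, 0.006]
ft_force: [-4.8, -0.1, 11.9]
grip_width: 0.295
```

```bash
python3 -c "
from workcell import manip
o=manip.get_obs();print(o['position'],o['ft_force'],o['grip_width']);print(manip.hand_in())"
```

```text
[ 0.54725187 -0.14432279  0.07891627] [-4.77056237 -0.11807246 11.86884221] 0.2954357482194986
the job is handed in; nothing more can be done
None
```

The job is done and handed in at about 24 s of the 67 s allowed. Both loose bottles are in the rack (third pocket first, then fourth), and the rack is one hole along with the lock pin home.

- **First bottle:** it caught the rim of the third pocket on the first try (about 22 N) and slipped and tilted in the fingers. I set it back on the table, regrasped it straight, corrected the position by a millimetre or two, and it then went in without resistance. The second bottle went into the fourth pocket cleanly.
- **Rack and pin:** I lifted the knob 14 mm and slid the rack about 70 mm. When I pressed down, the knob stopped at 78.9 mm against 79.0 mm at the start, with 12 N pushing back, so the pin should be fully home. I am still gripping the knob.
- **Last pictures:** all four white bottles stand in the rack with the second under the nozzle. The tin, the green and brown bottles, the tape and the marker look undisturbed. I did not compare the items outside those crops (such as the tall tin and blue canister) with the start pictures.
- **Disagreement:** the wrist and top cameras differed by 2–3 mm on where the pockets are. The third pocket went in at a position between the two readings, and I worked out the fourth from it.
- **Not tested:** I did not nudge the rack sideways to check the lock.

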